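# Close the keyed lid of a bulk food tub

## Task

The round lid of the storage tub stands proud because the notch in its rim is not over the steel pin that sticks out of the tub's neck. With your fingertips push the lid round by its upright fin until the notch stands over the pin, then press the lid down fully home. Only push: do not pinch the fin between the fingers or lift the lid, and leave the tins and the mug where they stand.

Things in the scene. Friction and masses are not known exactly. Their poses are not given: they have to be found in the camera images.
- tub: white round storage tub, 176 mm across, fixed to the table; its shoulder is 86 mm and its rim 100 mm above the table. Origin on its axis at the table; its x axis points horizontally towards the pin.
- pin (a point): steel pin, 12 mm thick, lying level and radially out of the tub's neck under the rim of the lid and ending, with a 20 mm round head, 118 mm from the axis, 28 mm beyond the lid's edge. The point is on the pin, 82 mm from the tub's axis and 91.5 mm above the table. Fixed.
- lid_center (a point): centre of the lid's flat top, on the tub's axis. The lid is a grey plastic disc 180 mm across with a 20 mm deep rim; its flat top is 118 mm above the table when proud and 108 mm when seated. It turns either way without end about the tub's upright axis against a friction of about 0.1 N m, and stays where it is left. x axis from the centre towards the notch, z up.
- notch (a point): middle of the notch cut right through the lid's rim from its edge 20 mm inwards, 20 mm wide; the point is 82 mm from the axis, level with the lid's top. The lid can go down only when this is over the pin (within about 4 mm sideways).
- fin (a point): middle of the lid's only raised part, an upright radial fin opposite the notch: 12 mm thick, 25 mm high above the lid's top, reaching from 25 to 63 mm from the axis; the point is 44 mm from the axis and 12.5 mm above the lid's top. x axis towards the notch, y across the fin's thickness. The lid's top is flat and free everywhere else.
- fin_face_a: one flat side of the fin (on the lid's +y side, counter-clockwise being from x to y): 3 mm plate, 38 mm long, 22 mm high. Origin at the middle of its foot.
- fin_face_b: the other flat side of the fin (on the lid's -y side), alike.
- lid_seat (a joint): how far the lid is pressed down, m: 0 proud, 0.010 fully home, negative when lifted. A tight seal carries it: the lid stays at any height, and goes down under a push of about 6 N anywhere on its top; at 0.010 it meets a hard stop. With the notch off the pin the pin stops it.
- tall_tin_mid (a point): an upright food tin, 74 mm across and 110 mm tall; point half-way up on its axis. Leave it alone.
- short_tin_mid (a point): a small upright food tin, 66 mm across and 75 mm tall; point half-way up on its axis. Leave it alone.
- mug_mid (a point): a white mug, 76 mm across and 85 mm tall, handle out to one side; point half-way up on its axis. Leave it alone.
Mind the look-alikes: they are no part of the job. Leave any black, pink or purple look-alike of the part that bears mug_mid alone.

How it is judged (in metres and radians):
At the end, for the whole second after the job is handed in: The lid is pressed down at least 8 of its 10 mm with its notch over the pin (within 7 mm), and the tins and the mug stand upright within 20 mm of where they were (value of joint lid_seat above 0.008 m and horizontal distance between notch and pin below 0.007 m and distance of each of tall_tin_mid, short_tin_mid, mug_mid from where it was at the start of the episode below 0.02 m and angle between each of tall_tin_mid, short_tin_mid, mug_mid's own z axis and vertical below 0.2 rad); the robot touches nothing.
It fails at once if the lid is lifted (more than 4 mm above its first height) (value of joint lid_seat below -0.004 m).
It fails at once if the fin is pinched: the fingers press on both its sides at once (contact force between the fingers and fin_face_a above 1 N and contact force between the fingers and fin_face_b above 1 N).
It fails at once if a tin or the mug is moved more than 20 mm, lifted or tipped (distance of any of tall_tin_mid, short_tin_mid, mug_mid from where it was at the start of the episode above 0.02 m or angle between any of tall_tin_mid, short_tin_mid, mug_mid's own z axis and vertical above 0.2 rad).
It also fails if it takes over 42 s, if anything falls off the work surface, if the arm or the gripper's body presses on something with over 40 N, if the wrist force passes 120 N, or if a joint passes its speed limit or range.

## Robot

A 6-joint arm with a two-finger parallel gripper is mounted at the origin on the work surface. World frame = base frame: x ahead of the robot, y to its left, z up, the work surface at z = 0. Lengths are in mm, angles in rad, forces in N, time in s.
With the tool pointing down it reaches from about 350 to 975 mm from the base axis. Payload 7.1 kg.
Tool frame: the origin (TCP) lies at the very end of the fingers, on their centre line; the grasp point (between the pads) lies 19 mm behind it (ctrl.pinch_z is the z of the grasp point in the tool frame, in mm); z points along the fingers, y is the direction in which the jaws open and shut (so a half turn about z gives the same grasp; the last joint's range is limited). The gripper opens to 88 mm and grips with 3 to 60 N. Pads are 20 mm wide; open, the fingers measure 115 mm over their backs; the gripper's body (75 mm by 178 mm) begins 61 mm behind the grasp point.
Start: joints at [1.259, 0.423, 1.63, -0, 1.089, -0.019], TCP at [180.365, 598.392, 222.675] pointing down, gripper open.
Joint ranges: [-3, 3], [-0.9, 2.11], [0.09, 2.58], [-1.31, 4.45], [0.11, 2.69], [-2.54, 2.54]. Speed limits (rad/s): [2.39, 2.39, 3.01, 3.14, 3.14, 3.14].

## Interface

Orientations are given as a rotation vector (axis times angle).
In Python, from workcell import get_obs, optics, ctrl gives the robot as it stands.
- The arm moves only by the shell command python3 -m jog 'ROWS'. ROWS is a JSON object of lists of equal length, an entry for each row: "delta_rot": the turn, a rotation vector about the tool's x, y, z in rad, a list of three; "translation": the shift along the tool's x, y, z in mm, a list of three; "hand": the opening, from -1 (shut) to 1 (fully open). In form: {"delta_rot": [[rx, ry, rz], ...], "translation": [[x, y, z], ...], "hand": [hand, ...]}. A call has 1 to 5 rows; each row is the pose to reach, as a shift and turn from the pose commanded when the call began, along the tool's axes at that moment; what a row does not reach only later rows make up. A row lasts 1/10 s, in which the tool goes at most 50 mm and 8.59 degrees, less where a joint would pass 70% of its speed; a pose out of reach is approached as far as the arm can. A call with a gripper value outside its range is refused whole. The fingers move at their own pace and stop on an object; the grip force is fixed at half the most. Time passes only in rows, so rows that repeat a pose let the fingers close. It gives the time, the measured TCP pose, the force and the opening at its end, in the units of the state.
- get_obs(): the state, without advancing time (a new reading comes with each control period).
- optics.get_image(name): name is "side" or "top" or "wrist"; returns the picture (420x560x3 uint8, red, green, blue); there is no depth.
- optics.calibration(name): a dict with "intrinsics" (3x3 intrinsics, pixels), "cam_to_world" (4x4, takes a point from camera to world coordinates). Camera axes: x right, y up, looking along -z (the intrinsics and any distortion apply to the point x, -y, -z); pixel columns grow to the right and rows downward; lengths in mm; the calibration is good to about 2 mm. A picture is of the moment at which its call begins: read the wrist's pose just before it. calibration takes no time and is no camera call; for the wrist camera it gives the pose at the moment of the call.
- ctrl.close_job(): hands the job in, once; it reports no verdict.
The state is a dict: "t": time; "qpos": joint angles; "qvel": joint speeds; "joint_torque": joint torques, N m; "ee_pos": TCP position; "orientation": TCP orientation; "ft_force": force on the tool from outside, world axes, zero at the start; "moment": the same for the moment, N m; "width": finger opening in mm.
Only numpy, scipy, OpenCV 4.12 (cv2) and the standard library are available. Lean on these libraries where they do the work, as an engineer would, in place of code of your own. Each camera call takes 0.05 s, during which the arm holds its last target. There are 200 camera calls.

## Working session

There is one attempt and no reset: what is moved stays moved. The work goes in short steps, Python scripts to look and compute and a shell command to move; the robot and the scene stay as the last step left them, time stands still between calls to the robot, and variables do not carry over. Pictures are saved under pics/ and viewed, about 8 in all and at most 12, crops included, and the job is handed in when it is done.

```bash
mkdir -p pics; ls; python3 - <<'E'
from workcell import get_obs, optics, ctrl
import cv2,numpy as np
o=get_obs();print({k:np.round(v,3) for k,v in o.items()})
a=optics.get_image("top");b=optics.get_image("side")
for n,i in(("top",a),("side",b)):
    cv2.imwrite(f"pics/{n}0.png",i[:,:,::-1]);c=optics.calibration(n);print(n,c)
E
```

```text
pics
{'t': np.float64(0.0), 'qpos': array([ 1.259,  0.424,  1.631,  0.   ,  1.089, -0.019]), 'qvel': array([-0.001, -0.001,  0.   ,  0.   ,  0.001, -0.001]), 'joint_torque': array([-1.0000e-03, -5.4461e+01, -2.7368e+01,  6.4000e-02,  2.3000e-02,
       -0.0000e+00]), 'ee_pos': array([180.195, 597.892, 221.905]), 'orientation': array([-4.580e-01, -3.108e+00,  2.000e-03]), 'ft_force': array([ 0.12 ,  0.399, -0.112]), 'moment': array([0.015, 0.012, 0.007]), 'width': np.float64(87.732)}
top {'intrinsics': array([[411.17153654,   0.        , 290.16578987],
       [  0.        , 411.17153654, 208.93444669],
       [  0.        ,   0.        ,   1.        ]]), 'cam_to_world': array([[-1.32365338e-02,  9.88746931e-01, -1.49011074e-01,
         3.57558730e+02],
       [-9.99720014e-01, -1.01630793e-02,  2.13683064e-02,
         3.46951582e+01],
       [ 1.96134360e-02,  1.49252196e-01,  9.88604620e-01,
         1.08678670e+03],
       [ 0.00000000e+00,  0.00000000e+00,  0.00000000e+00,
         1.00000000e+00]])}
side {'intrinsics': array([[470.49281626,   0.        , 276.74253403],
       [  0.        , 470.49281626, 211.94383987],
       [  0.        ,   0.        ,   1.        ]]), 'cam_to_world': array([[ 8.75667867e-01,  2.76524470e-01, -3.95904034e-01,
         5.56932081e+01],
       [-4.82837301e-01,  5.15939091e-01, -7.07583913e-01,
        -7.66243373e+02],
       [ 8.59810068e-03,  8.10765732e-01,  5.85307612e-01,
         7.60316540e+02],
       [ 0.00000000e+00,  0.00000000e+00,  0.00000000e+00,
         1.00000000e+00]])}
```

View pics/top0.png

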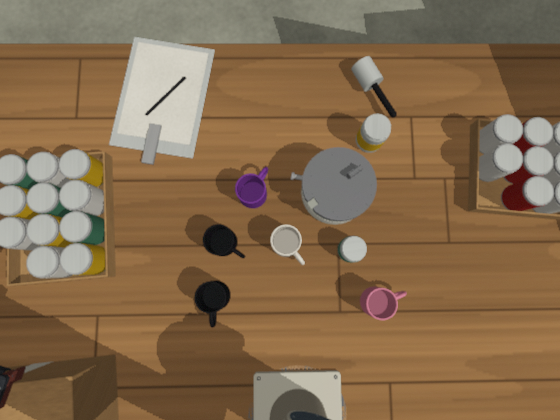

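View pics/side0.png

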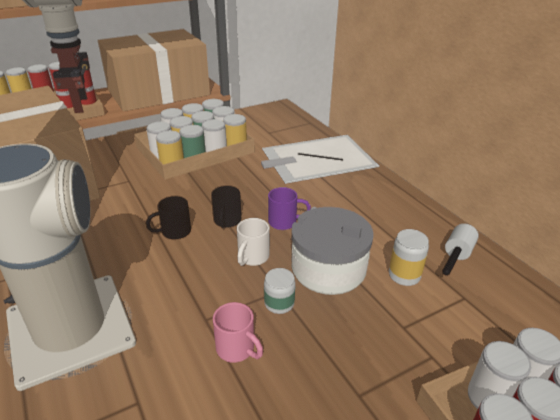

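The top view shows the lid near (339,185), the pin head near (296,177), the notch near (312,203) and the fin near (352,171). The tall tin is at (375,130), the short tin at (352,250) and the white mug at (286,240). I'll zoom in on the lid.

```bash
python3 - <<'E'
import cv2
i=cv2.imread("pics/top0.png")[135:235,270:400]
cv2.imwrite("pics/crop0.png",cv2.resize(i,None,fx=6,fy=6,interpolation=cv2.INTER_CUBIC))
E
```

```text
(no output)
```

View pics/crop0.png

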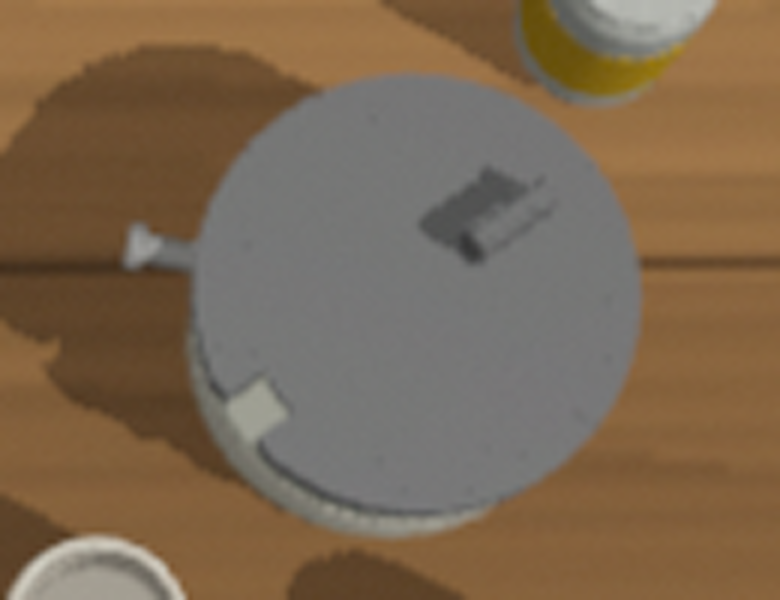

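In the crop, the lid centre is at (417,294), the notch at (258,410), the pin head at (140,246), and the fin top runs from (470,245) to (548,190). Next I convert these to world coordinates.

```bash
cat > h.py <<'E'
import numpy as np,cv2
from workcell import get_obs, optics, ctrl
def ray(n,uv,z,c=None):
    c=c or optics.calibration(n);K=c["intrinsics"];M=c["cam_to_world"]
    d=np.linalg.inv(K)@[uv[0],uv[1],1];d=M[:3,:3]@(d*[1,-1,-1]);o=M[:3,3]
    return (o+d*(z-o[2])/d[2])[:2]
def proj(n,p,c=None):
    c=c or optics.calibration(n);q=np.linalg.inv(c["cam_to_world"])@[*p,1];q=c["intrinsics"]@(q[:3]*[1,-1,-1]);return q[:2]/q[2]
E
python3 - <<'E'
from h import *
i=cv2.imread("pics/top0.png")
hsv=cv2.cvtColor(i,cv2.COLOR_BGR2HSV)
m=((hsv[...,1]<25)&(hsv[...,2]>95)&(hsv[...,2]<150)).astype(np.uint8)
m[:135]=0;m[235:]=0;m[:,:300]=0;m[:,390:]=0
m=cv2.morphologyEx(m,cv2.MORPH_OPEN,np.ones((5,5)))
cs=max(cv2.findContours(m,0,1)[0],key=cv2.contourArea)
h=cv2.convexHull(cs)[:,0].astype(float)
w=np.array([ray("top",p,118) for p in h])
# circle fit
A=np.c_[2*w,np.ones(len(w))];s=np.linalg.lstsq(A,(w**2).sum(1),rcond=None)[0]
print("circle",s[:2],np.sqrt(s[2]+s[:2]@s[:2]))
f=lambda x,y:(270+x/6-.4,135+y/6-.4)
c=ray("top",f(417,294),118);print("c",c);c=s[:2]
def an(nm,x,y,z):
    p=ray("top",f(x,y),z);d=p-c;print(nm,p,np.hypot(*d),np.degrees(np.arctan2(d[1],d[0])))
an("notch",258,410,109);an("notch top",258,410,118);an("pinhead",140,246,91.5);an("pin mid",185,255,91.5)
an("fin in",470,240,143);an("fin out",548,185,143)
for nm,u,z in(("tall",(377,126),110),("short",(353,247),75),("mug",(286,240),85)):print(nm,ray("top",u,z))
b=np.array([get_obs()["ee_pos"]]);print(b)
E
```

```text
circle [ 564.80471255 -104.50799134] 89.27194650647681
c [ 564.14913984 -105.08197313]
notch [519.0285156  -40.78357494] 78.46184711701824 125.69143601259873
notch top [517.54227318 -40.08883385] 79.89722164360661 126.26640039014215
pinhead [591.07803673   5.21366212] 112.82344083359499 76.53383261403351
pin mid [587.11108059 -13.32807102] 93.86880165454427 76.2530928126854
fin in [ 580.28910678 -123.03083881] 24.142542183892257 -50.10566259704851
fin out [ 602.24851456 -154.66544087] 62.59239611912022 -53.257732052895854
tall [ 711.33067143 -205.36342485]
short [ 413.69642213 -140.64932128]
mug [432.12741489  24.20551532]
[[180.24321465 597.9434181  221.994669  ]]
```

Lid centre is about (564.5, -104.7). The notch is at 126.5° and the pin at 76.4°, so the lid needs about 50° clockwise. I'll push the fin's counter-clockwise side with the fingers shut, keeping the tool's x axis tangential.

```bash
cat >> h.py <<'E'
from scipy.spatial.transform import Rotation as R
def goto(xyz,yaw):
    o=get_obs();r=R.from_rotvec(o["orientation"])
    y=np.radians(yaw);T=R.from_matrix(np.c_[[np.cos(y),np.sin(y),0],[np.sin(y),-np.cos(y),0],[0,0,-1]])
    return r.inv().apply(np.array(xyz)-o["ee_pos"]).round(1), (r.inv()*T).as_rotvec().round(3)
C=np.array([564.5,-104.7])
def at(fin,gap,z,r=44):  # finger centre ccw of fin at angle fin (deg), gap mm off its face
    a=np.radians(fin);e=np.array([np.cos(a),np.sin(a)]);n=np.array([-e[1],e[0]])
    return (*(C+r*e+n*(16+gap)),z),fin-90
E
python3 -c "
from h import *
print(at(-53,12,200),goto(*at(-53,12,200)))"
```

```text
((np.float64(613.3416553000144), np.float64(-122.98914179382353), 200), -143) (array([-622.7, -565.2,   22.8]), array([-0.001, -0.001, -0.939]))
```

```bash
python3 -m jog '{"delta_rot":[[0,0,-0.15],[0,0,-0.3],[0,0,-0.45],[0,0,-0.6],[0,0,-0.75]],"translation":[[-37,-33,0],[-74,-67,0],[-110,-100,0],[-147,-133,0],[-184,-166,0]],"hand":[-1,-1,-1,-1,-1]}'; python3 -c "
from h import *
print(goto(*at(-53,12,200)))"
```

```text
t: 0.6
ee_pos: [305.0, 391.5, 222.5]
orientation: [0.679, -3.067, 0.001]
ft_force: [0.7, 0.1, -0.1]
width: 51.3
(array([ -62.5, -596.6,   22.6]), array([-0.  , -0.  , -0.21]))
```

```bash
python3 -m jog '{"delta_rot":[[0,0,-0.05],[0,0,-0.1],[0,0,-0.15],[0,0,-0.19],[0,0,-0.19]],"translation":[[-5,-48,0],[-10,-96,0],[-15,-144,0],[-20,-192,0],[-25,-240,0]],"hand":[-1,-1,-1,-1,-1]}'; python3 -c "
from h import *
print(goto(*at(-53,12,200)))"
```

```text
t: 1.1
ee_pos: [427.7, 183.8, 222.7]
orientation: [-0.959, 2.991, 0.0]
ft_force: [0.6, -0.2, 0.0]
width: 11.4
(array([  27.5, -357.5,   22.7]), array([ 0.   ,  0.   , -0.025]))
```

```bash
python3 -m jog '{"delta_rot":[[0,0,0],[0,0,0],[0,0,0],[0,0,0],[0,0,0]],"translation":[[4,-48,0],[8,-96,0],[12,-144,0],[16,-192,0],[20,-240,0]],"hand":[-1,-1,-1,-1,-1]}'; python3 -c "
from h import *
print(goto(*at(-53,12,200)))"
```

```text
t: 1.6
ee_pos: [550.8, -23.3, 222.5]
orientation: [0.957, -2.992, -0.0]
ft_force: [0.8, 0.3, 1.3]
width: 0.8
(array([   6.9, -117.5,   22.5]), array([ 0.   , -0.   , -0.027]))
```

```bash
python3 -m jog '{"delta_rot":[[0,0,0],[0,0,-0.025],[0,0,-0.025],[0,0,-0.025],[0,0,-0.025]],"translation":[[2,-45,0],[5,-90,0],[7,-117.5,10],[7,-117.5,40],[7,-117.5,60]],"hand":[-1,-1,-1,-1,-1]}'; python3 - <<'E'
from h import *
i=optics.get_image("wrist");cv2.imwrite("pics/w1.png",i[:,:,::-1])
print(get_obs()["ee_pos"],goto(*at(-53,12,126)))
c=optics.calibration("wrist")
for a in(-53,): 
  for r in(25,63): print(proj("wrist",(*(C+r*np.array([np.cos(np.radians(a)),np.sin(np.radians(a))])),143),c))
E
```

```text
t: 2.1
ee_pos: [612.3, -122.1, 160.8]
orientation: [0.992, -2.98, -0.001]
ft_force: [-0.5, -0.2, -0.3]
width: 0.6
[ 610.18273612 -121.24923512  157.5599213 ] (array([-1.6, -3.4, 31.5]), array([ 0.005, -0.004, -0.002]))
[309.57368358 202.0151308 ]
[248.02200525 202.16223188]
```

View pics/w1.png

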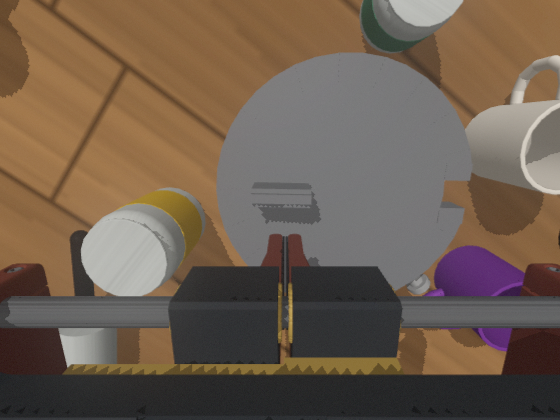

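The wrist view shows the fin at columns 252–312, rows 184–206. The fingertips are at (285,235), clear on its counter-clockwise side and close to where I predicted. I'll descend.

```bash
python3 -m jog '{"delta_rot":[[0,0,0],[0,0,0],[0,0,0],[0,0,0]],"translation":[[0,0,12],[0,0,24],[0,0,30],[0,0,30]],"hand":[-1,-1,-1,-1]}'; python3 - <<'E'
from h import *
for a,g in((-53,12),(-53,0),(-58,0),(-63,0),(-68,0),(-73,0)): t,r=goto(*at(a,g,126)); print(a,g,t,r)
E
```

```text
t: 2.55
ee_pos: [612.5, -120.8, 132.1]
orientation: [0.995, -2.979, -0.001]
ft_force: [0.1, 0.2, -0.2]
width: 0.6
-53 12 [ 0.6 -2.3  6.1] [ 0.001 -0.001 -0.001]
-53 0 [12.6 -2.3  6.2] [ 0.001 -0.001 -0.001]
-58 0 [16.5 -3.5  6.2] [ 0.001 -0.001  0.086]
-63 0 [20.5 -4.4  6.2] [ 0.001 -0.001  0.174]
-68 0 [24.6 -5.   6.2] [ 0.001 -0.001  0.261]
-73 0 [28.6 -5.1  6.2] [ 0.001 -0.001  0.348]
```

```bash
python3 -m jog '{"delta_rot":[[0,0,0],[0,0,0.0],[0,0,0.087],[0,0,0.174],[0,0,0.261]],"translation":[[3,-2,5],[12,-2,5],[16.5,-3.5,5],[20.5,-4.5,5],[24.5,-5,5]],"hand":[-1,-1,-1,-1,-1]}'; python3 - <<'E'
from h import *
for a,g in((-68,0),(-73,0),(-78,0),(-83,0),(-88,0),(-93,0)): t,r=goto(*at(a,g,126)); print(a,g,t,r)
E
```

```text
t: 3.05
ee_pos: [596.3, -139.9, 128.2]
orientation: [-0.592, 3.084, 0.0]
ft_force: [2.2, 2.6, -1.1]
width: 0.4
-68 0 [0.3 0.6 2.2] [-0.     0.002 -0.005]
-73 0 [ 4.2 -0.7  2.2] [-0.     0.002  0.083]
-78 0 [ 8.2 -1.6  2.2] [0.    0.002 0.17 ]
-83 0 [12.2 -2.1  2.2] [0.    0.002 0.257]
-88 0 [16.3 -2.3  2.2] [0.    0.002 0.344]
-93 0 [20.4 -2.2  2.1] [0.    0.002 0.432]
```

Contact has been made (about 3 N against the push). I'll continue to -93°.

```bash
python3 -m jog '{"delta_rot":[[0,0,0.083],[0,0,0.17],[0,0,0.257],[0,0,0.344],[0,0,0.432]],"translation":[[4.2,-0.7,1],[8.2,-1.6,1],[12.2,-2.1,1],[16.3,-2.3,1],[20.4,-2.2,1]],"hand":[-1,-1,-1,-1,-1]}'; python3 - <<'E'
from h import *
i=optics.get_image("top")[135:235,270:400,::-1]
cv2.imwrite("pics/t2.png",cv2.resize(i,None,fx=6,fy=6,interpolation=cv2.INTER_CUBIC))
i=optics.get_image("wrist");cv2.imwrite("pics/w2.png",i[:,:,::-1])
for a,g in((-93,0),(-98,0),(-100,0),(-103,0),(-105,0)): t,r=goto(*at(a,g,126)); print(a,g,t,r)
E
```

```text
t: 3.55
ee_pos: [578.9, -149.8, 127.7]
orientation: [0.083, 3.137, -0.0]
ft_force: [2.8, 1.6, 0.6]
width: 0.0
-93 0 [0.2 0.5 1.6] [-0.     0.002  0.003]
-98 0 [ 4.1 -0.7  1.6] [-0.     0.002  0.09 ]
-100 0 [ 5.7 -1.1  1.6] [-0.     0.002  0.125]
-103 0 [ 8.1 -1.6  1.6] [-0.     0.002  0.177]
-105 0 [ 9.7 -1.8  1.6] [-0.     0.002  0.212]
```

View pics/w2.png

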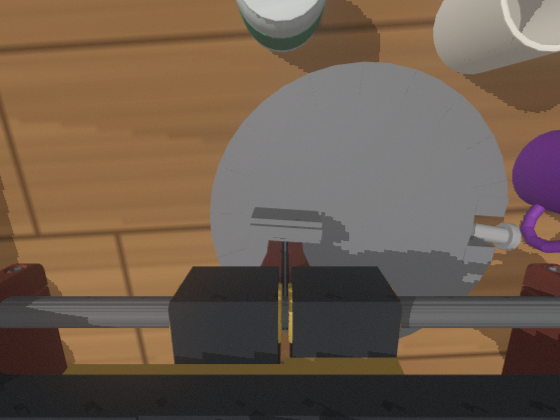

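The fingers sit against the fin at (285,235), and the pin at (490,235) is showing in the notch region. I'll zoom in on the notch and pin.

```bash
python3 - <<'E'
import cv2,numpy as np
i=cv2.imread("pics/w2.png")[195:285,430:550]
cv2.imwrite("pics/w2c.png",np.vstack([cv2.resize(i,(480,360),interpolation=cv2.INTER_CUBIC),cv2.resize(cv2.imread("pics/t2.png")[100:400],(480,220))]))
E
```

```text
(no output)
```

View pics/w2c.png

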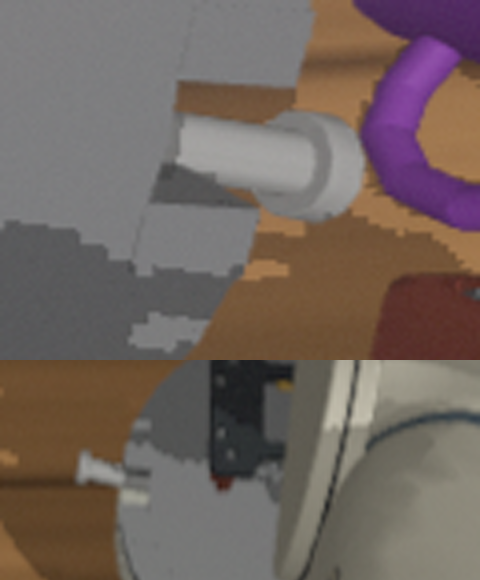

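```bash
python3 - <<'E'
from h import *
c=optics.calibration("wrist")
g=lambda x,y:(430+x/4-.4,195+y/4-.4)
def an(n,uv,z):
    p=ray("wrist",uv,z,c);d=p-C;print(n,p.round(1),np.hypot(*d).round(1),np.degrees(np.arctan2(d[1],d[0])).round(2));return p
q=[an("n",g(*u),118) for u in((177,80),(150,202),(258,208),(297,88))]
for k in((0,1),(2,3)): d=(q[k[0]]+q[k[1]])/2-C;print(np.hypot(*d),np.degrees(np.arctan2(d[1],d[0])))
an("pin",g(182,142),91.5);an("pin",g(280,155),91.5)
an("head",g(315,165),91.5)
# lid circle
i=cv2.imread("pics/w2.png");hsv=cv2.cvtColor(i,cv2.COLOR_BGR2HSV)
m=((hsv[...,1]<25)&(hsv[...,2]>80)&(hsv[...,2]<150)).astype(np.uint8);m[:50]=0;m[200:]=0;m[:,:190]=0;m[:,520:]=0
m=cv2.morphologyEx(m,cv2.MORPH_OPEN,np.ones((7,7)))
cs=max(cv2.findContours(m,0,1)[0],key=cv2.contourArea)[:,0]
w=np.array([ray("wrist",p,118,c) for p in cs if p[1]<190])
A=np.c_[2*w,np.ones(len(w))];s=np.linalg.lstsq(A,(w**2).sum(1),rcond=None)[0]
print("circle",s[:2],np.sqrt(s[2]+s[:2]@s[:2]))
E
```

```text
n [563.9 -34.2] 70.5 90.48
n [583.7 -36. ] 71.3 74.34
n [585.6 -19.1] 88.2 76.17
n [566.1 -15.9] 88.8 88.98
70.17785445154567 82.36085309586547
87.95367669070767 82.59996635655969
pin [584.5 -14.7] 92.2 77.5
pin [587.8   3.1] 110.3 77.81
head [590.    9.6] 117.1 77.42
circle [ 565.24505614 -104.86344043] 89.24380807319761
```

In the same wrist view the notch is at 82.5° and the pin at about 77.5°. That leaves about 5° more to push.

```bash
python3 -m jog '{"delta_rot":[[0,0,0.03],[0,0,0.06],[0,0,0.09],[0,0,0.09],[0,0,0.09]],"translation":[[1.4,0,0],[2.8,-0.4,0],[4.3,-0.7,0],[4.3,-0.7,0],[4.3,-0.7,0]],"hand":[-1,-1,-1,-1,-1]}'; python3 - <<'E'
from h import *
i=optics.get_image("wrist")[:,:,::-1];cv2.imwrite("pics/w3.png",i)
c=optics.calibration("wrist");np.savez("c3.npz",**c)
u=proj("wrist",(585,-20,110),c);print(u)
x,y=int(u[0])-60,int(u[1])-45;x=min(x,440);print(x,y)
cv2.imwrite("pics/w3c.png",cv2.resize(i[y:y+90,x:x+120],(720,540),interpolation=cv2.INTER_CUBIC))
E
```

```text
t: 4.15
ee_pos: [573.9, -150.0, 126.8]
orientation: [0.217, 3.134, -0.0]
ft_force: [3.2, -1.4, 2.1]
width: 0.9
[487.40598988 231.30197624]
427 186
```

View pics/w3c.png

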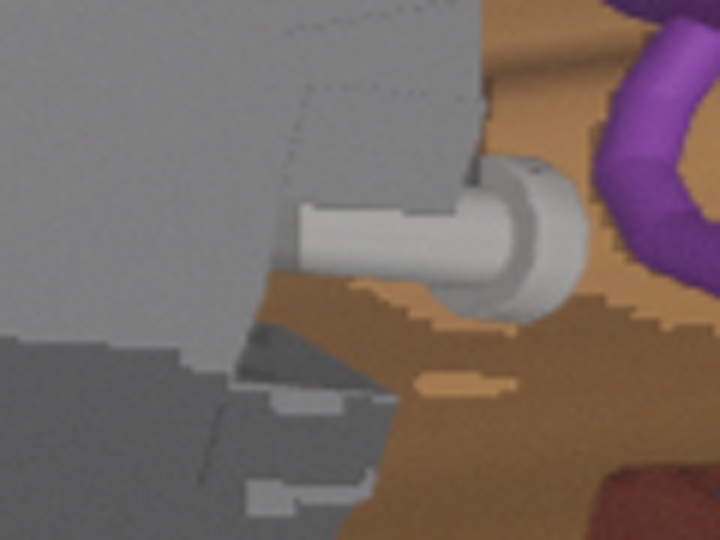

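```bash
python3 - <<'E'
from h import *
c=dict(np.load("c3.npz"))
g=lambda x,y:(427+x/6-.4,186+y/6-.4)
def an(n,uv,z):
    p=ray("wrist",uv,z,c);d=p-C;print(n,p.round(1),np.hypot(*d).round(1),np.degrees(np.arctan2(d[1],d[0])).round(2));return p
q=[an("n",g(*u),118) for u in((285,205),(235,378),(397,398),(462,212))]
for k in((0,1),(2,3)): d=(q[k[0]]+q[k[1]])/2-C;print(np.hypot(*d),np.degrees(np.arctan2(d[1],d[0])))
an("head",g(525,238),91.5);an("lower edge",g(350,275),91.5)
for n in(76.4,77.5):
  for r in(92,110): 
    u=proj("wrist",(*(C+r*np.array([np.cos(np.radians(n)),np.sin(np.radians(n))])),91.5),c);print(n,r,(u+.4-[427,186])*6)
o=get_obs();print(o["ee_pos"],o["ft_force"])
E
```

```text
n [572.7 -33.7] 71.5 83.43
n [591.1 -38.2] 71.6 68.19
n [595.7 -21.5] 88.9 69.47
n [575.9 -15.9] 89.5 82.7
70.89939529453089 75.80785272188695
88.60362294352284 76.10858488235505
head [591.5  10.9] 118.7 76.84
lower edge [593.4  -9.3] 99.7 73.15
76.4 92 [300.81563292 223.74797027]
76.4 110 [450.72424151 238.36514118]
77.5 92 [304.7636499  209.44663593]
77.5 110 [455.83590226 221.33655565]
[ 573.84307722 -150.01740801  126.7275957 ] [ 3.67027987 -0.66755679  2.12401651]
```

The notch is at 76.0° and the pin at 76.4–76.8°, so they are aligned to about 1 mm. I'll back off, rise, and move over the lid's notch side.

```bash
python3 -m jog '{"delta_rot":[[0,0,0],[0,0,0],[0,0,0],[0,0,0],[0,0,0]],"translation":[[-6,0,-1],[-14,0,-2],[-14,0,-14],[-14,0,-26],[-14,0,-28]],"hand":[-1,-1,-1,-1,-1]}'; python3 -c "
from h import *
print(get_obs()['ft_force'],goto((571,-80,150),172))"
```

```text
t: 4.7
ee_pos: [588.6, -152.1, 156.7]
orientation: [0.217, 3.132, -0.001]
ft_force: [0.3, 0.5, 0.1]
width: 0.4
[0.3261149  0.49307383 0.0514842 ] (array([27.4, 69. ,  6.6]), array([-0.   ,  0.003,  0.001]))
```

```bash
python3 -m jog '{"delta_rot":[[0,0,0],[0,0,0],[0,0,0],[0,0,0],[0,0,0]],"translation":[[13,34,0],[27,69,0],[27,69,12],[27,69,25],[27,69,32]],"hand":[-1,-1,-1,-1,-1]}'; python3 -c "
from h import *
o=get_obs();print(o['ee_pos'],o['ft_force'])"
```

```text
t: 5.2
ee_pos: [570.0, -80.3, 121.4]
orientation: [-0.217, -3.133, 0.0]
ft_force: [-1.4, 0.3, 0.1]
width: 0.2
[570.01414062 -80.28975606 121.42408234] [-1.38760697  0.25504384  0.06193006]
```

```bash
python3 -m jog '{"delta_rot":[[0,0,0],[0,0,0],[0,0,0],[0,0,0],[0,0,0]],"translation":[[0,0,3],[0,0,5],[0,0,7],[0,0,9],[0,0,9]],"hand":[-1,-1,-1,-1,-1]}'
```

```text
t: 5.7
ee_pos: [570.2, -80.6, 113.8]
orientation: [-0.219, -3.133, 0.0]
ft_force: [-0.7, -1.1, 3.1]
width: 0.2
```

```bash
python3 -m jog '{"delta_rot":[[0,0,0],[0,0,0],[0,0,0],[0,0,0],[0,0,0]],"translation":[[0,0,2],[0,0,4],[0,0,5],[0,0,6],[0,0,6]],"hand":[-1,-1,-1,-1,-1]}'
```

```text
t: 6.2
ee_pos: [570.4, -80.6, 108.2]
orientation: [-0.218, -3.134, 0.001]
ft_force: [-3.9, -1.6, 6.9]
width: 0.5
```

```bash
python3 -m jog '{"delta_rot":[[0,0,0],[0,0,0],[0,0,0],[0,0,0],[0,0,0]],"translation":[[0,0,1],[0,0,2],[0,0,3],[0,0,4],[0,0,4]],"hand":[-1,-1,-1,-1,-1]}'
```

```text
t: 6.7
ee_pos: [571.8, -80.8, 107.3]
orientation: [0.219, 3.131, -0.001]
ft_force: [-9.5, -0.9, 31.3]
width: 0.6
```

Hard stop reached at z ≈ 107.5 with 31 N. I'll rise clear and check.

```bash
python3 -m jog '{"delta_rot":[[0,0,0],[0,0,0],[0,0,0],[0,0,0],[0,0,0]],"translation":[[0,0,-5],[0,0,-25],[0,0,-60],[0,0,-100],[0,0,-140]],"hand":[-1,-1,-1,-1,-1]}'; python3 -m jog '{"delta_rot":[[0,0,0],[0,0,0],[0,0,0],[0,0,0],[0,0,0]],"translation":[[-30,0,0],[-60,0,0],[-90,0,0],[-120,0,0],[-120,0,0]],"hand":[-1,-1,-1,-1,-1]}'; python3 - <<'E'
from h import *
i=optics.get_image("wrist")[:,:,::-1];j=optics.get_image("side")[150:350,180:460,::-1]
cv2.imwrite("pics/w4.png",np.vstack([i[:300],cv2.resize(j,(420,300))[:, :] if 0 else np.hstack([cv2.resize(j,(420,300)),np.zeros((300,140,3),np.uint8)])]))
print(get_obs()["ft_force"])
E
```

```text
t: 7.2
ee_pos: [570.5, -80.2, 244.9]
orientation: [-0.218, -3.134, -0.0]
ft_force: [0.4, 0.3, -0.1]
width: 0.2
t: 7.7
ee_pos: [692.4, -97.3, 243.2]
orientation: [0.218, 3.132, -0.0]
ft_force: [0.3, 0.3, -0.9]
width: 0.3
[ 0.83493232 -0.31472987 -0.13960011]
```

View pics/w4.png

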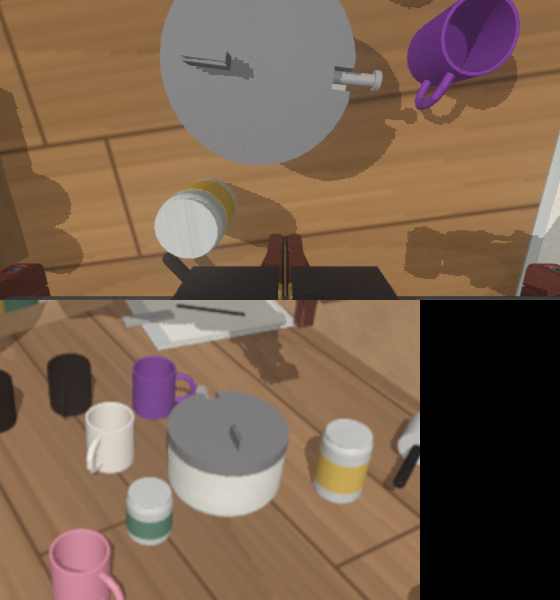

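The pin lies inside the notch at (345,78), the lid sits lower all round, and the tins and mug stand untouched. The robot is clear, so I'm handing in.

```bash
python3 -c "
from workcell import ctrl
print(ctrl.close_job())"
```

```text
the job is handed in; nothing more can be done
None
```

The lid is turned so its notch stands over the pin, it is pressed down to the hard stop, and the job is handed in.

- **Turning:** with the fingers shut, I pushed one side of the fin and turned the lid about 50° clockwise. The last measurement before pressing put the notch at 76.0° and the pin at 76.4–76.8°, which is about 1 mm apart.
- **Pressing:** I pressed on the lid's flat top. It moved down under about 7 N and stopped hard with the fingertips at 107.3 mm (31 N), against a nominal 108 mm when seated.
- **Last checks:** the final pictures show the pin in the notch, the lid down, and both tins and the mug upright and apparently untouched. I judged that by eye and did not measure their positions again. The arm is clear of everything and the job took about 8 s. No check failed. The top and wrist cameras put the pin up to about 1° apart (76.4° against 76.8–77.5°), which is well within the notch's tolerance.

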